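# Load the mill jar and thread its retaining rod

## Robot

A 6-joint arm with a two-finger parallel gripper is mounted at the origin on the work surface. World frame = base frame: x ahead of the robot, y to its left, z up, the work surface at z = 0. Lengths are in mm, angles in rad, forces in N, time in s.
With the tool pointing down it reaches from about 350 to 775 mm from the base axis. Payload 7.3 kg.
Tool frame: the origin (TCP) lies at the very end of the fingers, on their centre line; the grasp point (between the pads) lies 19 mm behind it; z points along the fingers, y is the line along which they close (so a half turn about z gives the same grasp; the last joint's range is limited). The gripper opens to 92 mm and grips with 3 to 60 N. Pads are 19 mm wide; open, the fingers measure 130 mm over their backs; the gripper's body (75 mm by 190 mm) begins 47 mm behind the grasp point.
Start: joints at [1.144, 0.342, 1.524, -0, 1.275, -0.146], TCP at [145.475, 504.462, 226.741] pointing down, gripper open.
Joint ranges: [-2.53, 2.53], [-0.77, 2.02], [0.04, 2.7], [-1, 4.14], [0.28, 2.66], [-3.11, 3.11]. Speed limits (rad/s): [2.57, 2.57, 3.14, 3.14, 3.14, 3.14].

## Interface

Orientations are given as [roll, pitch, yaw] about the fixed x, y, z axes, in that order (R = Rz(yaw) Ry(pitch) Rx(roll)).
In Python, from plant import bot gives the robot as it stands.
- The arm moves only by the tool apply_moves, never from a script. Its argument "motion" is text: rows parted by semicolons, each of 4 numbers parted by spaces: the shift along the tool's x, y, z in m, then the turn about the tool's z in degrees. A call has 1 to 8 rows; each row shifts and turns the commanded pose from where the row before left it, along the tool's axes as they then stand; what a row does not reach is not made up. A row lasts 1/8 s, in which the tool goes at most 62.5 mm and 10.7 degrees, less where a joint would pass 70% of its speed; a pose out of reach is approached as far as the arm can. A call with a gripper value outside its range is refused whole. "fingers" is the opening, from -1 (shut) to 1 (fully open), set as the call begins (left out, the last holds). The fingers move at their own pace and stop on an object; the grip force is fixed at half the most. Time passes only in rows, so rows that do not move let the fingers close. It gives the time, the measured TCP pose, the force, the opening and the grip force at its end, in the units of the state.
- bot.get_obs(): the state, without advancing time (a new reading comes with each control period).
- bot.capture(name): name is "side" or "top" or "wrist"; returns a dict with "img" (480x640x3 uint8, blue, green, red), "range_z" (480x640 float32, mm along the optical axis (not along the pixel's ray), 0 where there is no reading), "fx", "fy", "cx", "cy" (pixels), "world_from_camera" (4x4, takes a point from camera to world coordinates); the wrist camera has in their place "mount" (4x4, takes a point from camera to tool coordinates, whose origin is the TCP and whose axes are the flange's). Camera axes: x right, y down, z forward; pixel columns grow to the right and rows downward; lengths in mm; the calibration is good to about 2 mm. The wrist camera is an equidistant fisheye: a pixel r from the principal point sees the ray r / f radians off the axis. A picture is of the moment at which its call begins: read the wrist's pose just before it.
- bot.close_job(): hands the job in; it is judged then, once.
Trained networks look in a picture, given as the dict that the camera call returned (one of the last four; its "shot" number tells which), for a name from the list of things; names that differ only in an ending like _2 or _b are one class to them, and where a whole thing is asked for, a point or a joint stands for the part that bears it (a point fixed in the world has none). Each returns a list of dicts, best first, with "p" (0 to 1); they miss things now and then, are a little off and sometimes report something else, mostly with a low value. They report only what shows in the picture. A call takes as long as a camera call. They do not tell look-alikes from the thing itself.
- bot.cut_out(picture, thing): "pixels" (480x640 bool, what is visible of it) and "point" ([column, row] in pixels, amid what is visible of it).
The state is a dict: "time": time; "joint_positions": joint angles; "dq": joint speeds; "tau": joint torques, N m; "tool_pos": TCP position; "tcp_rot": TCP orientation; "contact_force": force on the tool from outside, world axes, zero at the start; "moment": the same for the moment, N m; "grip_width": finger opening in mm; "finger_force": force on a finger pad.
Only numpy, scipy, OpenCV 4.12 (cv2) and the standard library are available. Lean on these libraries where they do the work, as an engineer would, in place of code of your own. Each camera call takes 0.05 s, during which the arm holds its last target. There are 200 camera calls.

## Task

Load the mill jar: lift the big porcelain ball off its cork stand and lower it gently to the bottom of the open jar, and let go of it there. Then take the retaining rod by its handle end and thread it, from either side, through both brass bushings across the mouth of the jar, without forcing it, until its tip stands out clearly beyond the far bushing. Finish while still holding the rod there (do not let go), and leave the other things on the bench where they are.

Things in the scene. Friction and masses are not known exactly. Their poses are not given: they have to be found in the camera images.
- ball_center (a point): centre of the porcelain grinding ball, 60 mm in diameter, about 260 g, which at first sits on the cork stand with its centre about 52 mm above the bench
- cork_stand: square cork stand, 76 x 76 mm, 30 mm tall, fixed to the bench; origin at the centre of its underside; the ball sits in its 40 x 40 mm square hole; it stands on one side of the jar, left or right, and the rod on the other
- jar: mill jar: round white porcelain jar, outer diameter 132 mm, inner diameter 120 mm, rim 80 mm and inner floor 10 mm above the bench, on a 150 x 190 x 6 mm steel foot fixed to the bench. Origin at the centre of the underside, z up. On its +y and -y sides a 32 mm wide steel post stands just outside the jar and carries a brass bushing above the rim
- jar_floor (a point): centre of the jar's inner floor, 10 mm above the bench, axes as the jar
- rod_axis (a point): point half-way between the two bushings, on their common level bore axis, which is the y axis here; 100 mm above the bench over the centre of the jar; axes as the jar
- bush_a (a point): centre of the bushing on the jar's +y side: brass tube 16 mm long, 26 mm outer and 16 mm inner diameter, bore along the jar's y axis, 76 mm from the jar's centre, 100 mm above the bench; its faces lie 68 and 84 mm from the jar's centre
- bush_b (a point): centre of the same kind of bushing on the jar's -y side
- rod_grip (a point): centre of the retaining rod's handle, a black plastic block 44 mm long, 22 x 22 mm across, in line with the rod. x points along the rod to its tip. The rod (about 120 g, balance point 60 mm from here towards the tip) at first lies level on a wooden rest, tip away from the robot, this point 45 mm above the bench
- rod_tip (a point): tip of the retaining rod, a round aluminium bar 12 mm in diameter that stands 205 mm out of the handle; its last 8 mm taper to 6 mm. 227 mm from the handle's centre; x points out of the tip along the rod
- rest: wooden rod rest, foot 250 x 60 x 6 mm, up to 51 mm tall, fixed to the bench; its x axis runs along the rod as it lies; the foot's centre is 10 mm along x from the origin, the handle's centre lies at x = -100 mm, over a rib only 12 mm wide, so that fingers can pass on both sides; at x = 60 mm the rod lies in a notch between cheeks that reach 6 mm above its axis: lift it straight up
- amber: amber glass reagent bottle, 64 mm across, 125 mm tall; a bystander, origin at the centre of its underside, to be left alone
- wash: white wash bottle with blue spout, 60 mm across, 160 mm tall; a bystander, origin at the centre of its underside, to be left alone
- vial1: small white sample jar, 38 mm across, 55 mm tall; a bystander, origin at the centre of its underside, to be left alone
- vial2: small white sample jar, 38 mm across, 55 mm tall; a bystander, origin at the centre of its underside, to be left alone
- stopper: black rubber stopper, 36 mm across, 30 mm tall; a bystander, origin at the centre of its underside, to be left alone
- beaker: glass beaker, 70 mm across, 85 mm tall; a bystander, origin at the centre of its underside, to be left alone
- spatula: steel spatula lying on the bench, 180 mm long; a bystander, origin at the centre of its underside, to be left alone
Not all that is in view belongs to the job. What is shaped like the part that bears ball_center but pink or red is not meant.

How it is judged (in metres and radians):
On the way, in this order (a step that is already met when the one before it is completed fails the run):
1. the ball lies on the floor of the jar, let go of (horizontal distance between ball_center and jar_floor below 0.045 m and z of ball_center in the frame of jar_floor below 0.038 m and contact force between the fingers and ball below 0.1 N and contact force between ball and jar above 0.5 N), for 0.2 s.
2. the rod has passed through the first bushing: its tip is on the bore axis, over the jar's mouth (x of rod_tip in the frame of rod_axis between -0.005 and 0.005 m and z of rod_tip in the frame of rod_axis between -0.005 and 0.005 m and angle between the x axis of rod_tip and the y axis of rod_axis, either way round below 0.06 rad and y of rod_tip in the frame of rod_axis between -0.066 and 0.066 m), for 0.1 s.
At the end, for the whole second after the job is handed in: the ball lies on the jar's floor; the rod passes through both bushings along the bore axis (tip within 5 mm, 0.06 rad), its tip at least 3 mm out of the far bushing's outer face; the fingers grip it (over 2 N), it is still and bears on the jar with less than 12 N (horizontal distance between ball_center and jar_floor below 0.045 m and z of ball_center in the frame of jar_floor below 0.038 m and ((y of rod_tip in the frame of rod_axis above 0.087 m and y of rod_grip in the frame of rod_axis below -0.09 m) or (y of rod_tip in the frame of rod_axis below -0.087 m and y of rod_grip in the frame of rod_axis above 0.09 m)) and x of rod_tip in the frame of rod_axis between -0.005 and 0.005 m and z of rod_tip in the frame of rod_axis between -0.005 and 0.005 m and angle between the x axis of rod_tip and the y axis of rod_axis, either way round below 0.06 rad and contact force between the fingers and rod above 2 N and contact force between rod and jar below 12 N and contact force between rod and rest below 0.1 N and linear speed of rod below 0.03 m/s); the arm keeps its last pose, push and grip.
It fails at once if the ball strikes or is pressed on the jar with more than 30 N (contact force between ball and jar above 30 N).
It fails at once if the rod is forced against the jar or its bushings with more than 40 N (contact force between rod and jar above 40 N).
It fails at once if a bystander is moved by more than 30 mm (distance of any of amber, wash, vial1, vial2, stopper, beaker, spatula from where it was at the start of the episode above 0.03 m).
It also fails if it takes over 72 s, if anything falls off the work surface, if the arm or the gripper's body presses on something with over 40 N, if the wrist force passes 120 N, or if a joint passes its speed limit or range.

## Working session

There is one attempt and no reset: what is moved stays moved. The work goes in short steps, Python scripts to look and compute and a tool call to move; the robot and the scene stay as the last step left them, time stands still between calls to the robot, and variables do not carry over. Pictures are saved under pics/ and viewed, at most 10 in all, crops included, and the job is handed in when it is done.

Besides the shell and the picture viewer there is one more tool, called after "Call:" as name(argument=value, ...), one argument or row to a line, values as JSON. apply_moves: Moves the arm, as the interface text tells. Its arguments: {"type":"object","properties":{"motion":{"type":"string"},"fingers":{"type":"number"}},"required":["motion"]}

```bash
ls; mkdir -p pics
cat > h.py <<'E'
import numpy as np, cv2
from plant import bot
from scipy.spatial.transform import Rotation as R
def cloud(p, mask=None):
    z=p["range_z"]; v,u=np.nonzero((z>0) if mask is None else (mask&(z>0)))
    Z=z[v,u]; c=np.stack([(u-p["cx"])/p["fx"]*Z,(v-p["cy"])/p["fy"]*Z,Z,np.ones_like(Z)])
    return (p["world_from_camera"]@c)[:3].T,u,v
E
python3 - <<'E'
from h import *
print(bot.get_obs())
for n in ["top","side"]:
    p=bot.capture(n); cv2.imwrite(f"pics/{n}0.png",p["img"])
    print(n,p["fx"],np.round(p["world_from_camera"],3).tolist())
    for t in ["ball_center","cork_stand","jar","rod_grip","rest","bush_a"]:
        try:
            for d in bot.cut_out(p,t)[:4]:
                c,_,_=cloud(p,d["pixels"]); print(t,round(d["p"],2),np.round(d["point"]),d["pixels"].sum(),np.round(np.median(c,0)),np.round(np.percentile(c,98,axis=0)),np.round(np.percentile(c,2,axis=0)))
        except Exception as e: print(t,e)
E
```

```text
pics
{'time': 0.0, 'joint_positions': array([ 1.14400415e+00,  3.42743216e-01,  1.52498404e+00,  1.08156474e-05,
        1.27536656e+00, -1.46015770e-01]), 'dq': array([ 0.00078104,  0.00128495, -0.00023389, -0.00077935,  0.00043986,
        0.00089351]), 'tau': array([-4.55411719e-04, -4.31239843e+01, -2.44222444e+01,  7.18205888e-02,
        5.58702531e-02, -1.42366421e-04]), 'tool_pos': array([145.30217411, 504.09511409, 226.04581885]), 'tcp_rot': array([-3.14010897e+00, -2.28647146e-04,  2.86081292e+00]), 'contact_force': array([ 0.15298697, -0.46732362,  0.00604687]), 'moment': array([0.01002074, 0.01345279, 0.02050275]), 'finger_force': 0.0, 'grip_width': 91.7248027298115}
top 461.77344053419364 [[-0.006, -0.997, 0.074, 464.043], [-1.0, 0.006, 0.007, -16.305], [-0.008, -0.074, -0.997, 1453.499], [0.0, 0.0, 0.0, 1.0]]
ball_center 0.86 [412. 278.] 276 [ 474. -281.   74.] [ 500. -258.   84.] [ 450. -306.   58.]
ball_center 0.64 [445. 286.] 305 [ 455. -398.   51.] [ 483. -376.   63.] [ 431. -426.   24.]
ball_center 0.62 [413. 242.] 296 [ 586. -297.   51.] [ 614. -274.   62.] [ 560.
[... 1081 characters left out ...]
 29.] [ 520. -244.   34.] [ 425. -337.    3.]
jar 0.91 [309. 259.] 4288 [522.  18.  20.] [590. 110. 108.] [452. -67.   2.]
jar 0.16 [450. 441.] 457 [ 494. -512.   53.] [ 515. -494.   59.] [ 483. -527.   10.]
rod_grip 0.93 [247. 205.] 498 [478. 250.  49.] [636. 273.  59.] [399. 228.  38.]
rod_grip 0.69 [433. 266.] 1021 [ 734. -196.   77.] [ 762. -164.  127.] [ 717. -215.    8.]
rest 0.96 [266. 207.] 1569 [530. 242.   6.] [646. 277.  47.] [407. 208.   0.]
rest 0.41 [452. 442.] 456 [ 493. -512.   53.] [ 514. -494.   59.] [ 483. -527.    8.]
rest 0.34 [249. 203.] 550 [487. 250.  49.] [632. 274.  59.] [399. 228.   6.]
bush_a 0.59 [308. 257.] 4269 [522.  19.  21.] [590. 110. 109.] [452. -66.   2.]
```

Run:
```python
import cv2
a=cv2.imread("pics/top0.png")[170:370,150:500]; cv2.imwrite("pics/top_c.png",cv2.resize(a,None,fx=2.2,fy=2.2,interpolation=2))
a=cv2.imread("pics/side0.png")[150:480,180:560]; cv2.imwrite("pics/side_c.png",cv2.resize(a,(690,599),interpolation=2))
```

```text
(no output)
```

View pics/top_c.png

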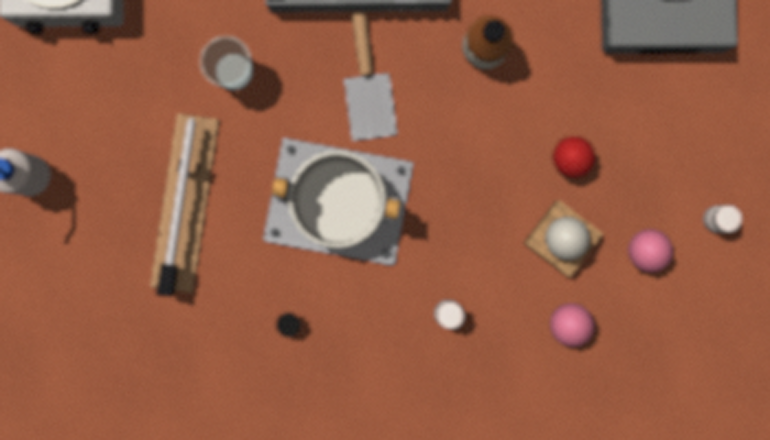

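View pics/side_c.png

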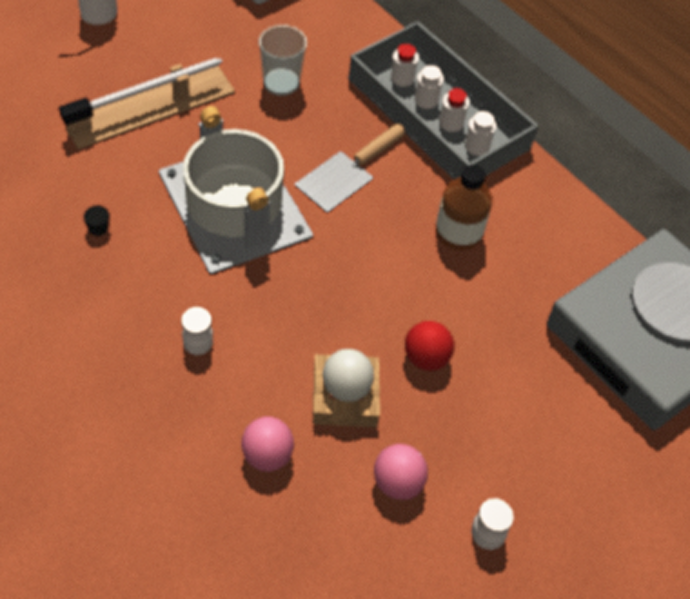

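Top view, full-frame pixels. Four things could be taken for the ball:
- White ball on the cork stand at (408,279): this is the one.
- Pink balls at (446,284) and (410,318), and a red ball at (411,241): all decoys standing directly on the bench.

The side crop confirms this, with only the white ball on cork. The jar is at about (304,262), with brass bushings at (277,255) and (329,264). The rod is on the left with its handle near (226,297).

```bash
cat > fit.py <<'E'
from h import *
from scipy.optimize import least_squares
def fits(n):
    p=bot.capture(n); c,u,v=cloud(p); rgb=p["img"][v,u].astype(int)
    hsv=cv2.cvtColor(p["img"],cv2.COLOR_BGR2HSV)[v,u].astype(int)
    # ball: white points above 50
    m=(np.hypot(c[:,0]-472,c[:,1]+290)<40)&(c[:,2]>45)&(c[:,2]<95)
    b=c[m]; s=least_squares(lambda q:np.linalg.norm(b-q,axis=1)-30,[472,-290,52],loss='soft_l1')
    print(n,"ball",m.sum(),s.x.round(1),np.abs(s.fun).mean().round(2))
    m=(np.hypot(c[:,0]-526,c[:,1]-30)<110)
    # rim top
    r=m&(c[:,2]>74)&(c[:,2]<84)&(hsv[:,1]<90)
    q=c[r]; s=least_squares(lambda t:np.hypot(q[:,0]-t[0],q[:,1]-t[1])-63,[526,30],loss='soft_l1')
    print("rim",r.sum(),s.x.round(1),np.abs(s.fun).mean().round(2),q[:,2].mean().round(1))
    ce=s.x
    br=m&(c[:,2]>88)&(c[:,2]<125)
    for sg in (1,-1):
        k=br&((c[:,1]-ce[1])*sg>40); print("bush",sg,k.sum(),np.median(c[k],0).round(1),c[k].min(0).round(1),c[k].max(0).round(1))
    # rod
    d=(c[:,0]>370)&(c[:,0]<670)&(c[:,1]>205)&(c[:,1]<300)
    bar=d&(c[:,2]>44)&(c[:,2]<60)&(hsv[:,1]<90)&(hsv[:,2]>90)
    w=c[bar]; l=cv2.fitLine(w.astype(np.float32),cv2.DIST_HUBER,0,.01,.01).ravel(); l=l if l[0]>0 else -l
    dr=l[:3]; t=(w-l[3:])@dr
    print("bar",bar.sum(),l.round(3),np.degrees(np.arctan2(dr[1],dr[0])).round(2),"tip",(l[3:]+dr*np.percentile(t,99.5)).round(1))
    h=d&(c[:,2]>48)&(c[:,2]<65)&(hsv[:,2]<60); t=(c[h]-l[3:])@dr
    print("handle",h.sum(),np.median(c[h],0).round(1),(l[3:]+dr*np.percentile(t,1)).round(1),(l[3:]+dr*np.percentile(t,99)).round(1))
    return p
if __name__=="__main__":
    for n in("top","side"): fits(n)
E
python3 fit.py
```

```text
top ball 306 [ 474.2 -285.8   51.7] 1.57
rim 251 [528.7  30.3] 1.62 79.8
bush 1 57 [542.7 104.5 109.3] [528.9  95.7  88.2] [558.7 113.8 116.7]
bush -1 55 [512.7 -43.7 110.1] [498.5 -52.4  88.8] [528.2 -34.8 118.3]
bar 261 [ 9.89000e-01 -1.45000e-01 -1.00000e-02  5.40499e+02  2.47650e+02
  5.05440e+01] -8.32 tip [642.1 232.8  49.6]
handle 88 [420.  263.2  57. ] [401.8 267.9  51.9] [438.4 262.6  51.5]
side ball 632 [ 475.5 -288.    51.9] 1.24
rim 456 [528.6  26.3] 3.62 78.9
bush 1 113 [542.1  99.2 103.4] [526.5  91.4  88.5] [557.9 112.4 117.2]
bush -1 124 [513.1 -49.3 105.5] [498.6 -57.2  88. ] [529.3 -36.  116. ]
bar 284 [ 9.90000e-01 -1.42000e-01 -5.00000e-03  5.39700e+02  2.43679e+02
  4.92420e+01] -8.18 tip [640.3 229.2  48.7]
handle 125 [417.3 258.   55.4] [398.3 264.   49.9] [438.4 258.2  49.7]
```

Call:
apply_moves(
  motion="0 0 0 10.66; 0 0 0 10.66; 0 0 0 10.66; 0 0 0 10.66; 0 0 0 10.66; 0 0 0 10.66; 0 0 0 10.66; 0 0 0 10.66",
  fingers=0.7,
)

```text
time: 1.8
tool_pos: [145.5, 504.4, 226.8]
tcp_rot: [3.142, -0.0, 1.366]
contact_force: [-0.0, 0.7, 0.1]
grip_width: 78.0
finger_force: 0.0
```

```bash
cat > to.py <<'E'
from h import *; import sys
o=bot.get_obs(); r=R.from_euler('xyz',o["tcp_rot"]); t=np.array([float(a) for a in sys.argv[1:4]])
y=r.apply([0,1,0]); x=r.apply([1,0,0])
print("t",round(o["time"],2),"pos",o["tool_pos"].round(1),"shift mm",r.inv().apply(t-o["tool_pos"]).round(1),"closing deg",np.degrees(np.arctan2(y[1],y[0])).round(2),"x deg",np.degrees(np.arctan2(x[1],x[0])).round(2),"tilt",r.apply([0,0,1]).round(4),"w",o["grip_width"].round(1),"F",o["contact_force"].round(1),o["finger_force"],"q",o["joint_positions"].round(2))
E
python3 to.py 475 -287 130
```

```text
Traceback (most recent call last):
  File "to.py", line 4, in <module>
    print("t",round(o["time"],2),"pos",o["tool_pos"].round(1),"shift mm",r.inv().apply(t-o["tool_pos"]).round(1),"closing deg",np.degrees(np.arctan2(y[1],y[0])).round(2),"x deg",np.degrees(np.arctan2(x[1],x[0])).round(2),"tilt",r.apply([0,0,1]).round(4),"w",o["grip_width"].round(1),"F",o["contact_force"].round(1),o["finger_force"],"q",o["joint_positions"].round(2))
                                                                                                                                                                                                                                                                  ^^^^^^^^^^^^^^^^^^^^^
AttributeError: 'float' object has no attribute 'round'
```

```bash
sed -i 's/o\["grip_width"\].round(1)/round(o["grip_width"],1)/' to.py; python3 to.py 455 150 227; python3 to.py 475 -287 130
```

```text
t 1.8 pos [145.5 504.4 226.8] shift mm [-2.842e+02  3.751e+02 -3.000e-01] closing deg -11.72 x deg 78.28 tilt [ 0.e+00  1.e-04 -1.e+00] w 78.0 F [-0.   0.7  0.1] 0.0 q [1.14 0.34 1.52 0.   1.28 1.35]
t 1.8 pos [145.5 504.4 226.8] shift mm [-708.   483.4   96.7] closing deg -11.72 x deg 78.28 tilt [ 0.e+00  1.e-04 -1.e+00] w 78.0 F [-0.   0.7  0.1] 0.0 q [1.14 0.34 1.52 0.   1.28 1.35]
```

Call:
apply_moves(
  motion="-0.02 0.025 0 0; -0.035 0.047 0 0; -0.04 0.0525 0 0; -0.04 0.0525 0 0; -0.04 0.0525 0 0; -0.04 0.0525 0 0; -0.04 0.0525 0 0; -0.0292 0.0406 0 0",
)

```text
time: 2.8
tool_pos: [447.0, 163.0, 226.9]
tcp_rot: [3.141, -0.0, 1.371]
contact_force: [0.6, 1.3, 0.4]
grip_width: 77.9
finger_force: 0.0
```

Call:
apply_moves(
  motion="-0.053 0.0135 0 0; -0.053 0.0135 0 0; -0.053 0.0135 0 0; -0.053 0.0135 0 0; -0.053 0.0135 0 0; -0.053 0.0135 0 0; -0.053 0.0135 0 0; -0.053 0.0135 0 0",
)

```text
time: 3.8
tool_pos: [467.8, -273.8, 226.8]
tcp_rot: [3.141, -0.0, 1.372]
contact_force: [1.3, -0.5, -0.1]
grip_width: 78.2
finger_force: 0.0
```

```bash
python3 to.py 475 -287 36
python3 - <<'E'
from h import *
p=bot.capture("wrist"); print({k:p[k] for k in p if k not in("img","range_z")}); print(bot.get_obs()["tool_pos"]); cv2.imwrite("pics/w1.png",p["img"])
for d in bot.cut_out(p,"ball_center")[:4]:
    u,v=d["point"]; m=d["pixels"]; print(d["p"],u,v,m.sum(),np.median(p["range_z"][m]))
E
```

```text
t 3.8 pos [ 467.8 -273.8  226.8] shift mm [-11.5   9.5 190.8] closing deg -11.38 x deg 78.62 tilt [ 5.e-04 -1.e-04 -1.e+00] w 78.2 F [ 1.3 -0.5 -0.1] 0.0 q [-0.67  0.37  1.48  0.    1.29 -0.47]
{'fx': 371.64829954431775, 'fy': 371.64829954431775, 'cx': 322.66664561087066, 'cy': 237.06970193099517, 'mount': array([[ 1.16887166e-03, -9.56775442e-01, -2.90825356e-01,
         7.83672782e+01],
       [ 9.99999097e-01,  1.31123930e-03, -2.94647494e-04,
         2.65219549e-01],
       [ 6.63253123e-04, -2.90824749e-01,  9.56776110e-01,
        -1.57452864e+02],
       [ 0.00000000e+00,  0.00000000e+00,  0.00000000e+00,
         1.00000000e+00]]), 'shot': 5}
[ 467.78987478 -280.20654403  226.43537043]
0.92 446.4 210.4 2544 341.78525
0.85 334.4 224.5 3186 322.2973
0.84 219.0 249.0 2540 352.91754
0.8 337.3 316.1 1233 381.53113
```

```bash
cat > w.py <<'E'
from h import *
from scipy.optimize import least_squares
def wcloud(p,o,mask=None):
    z=p["range_z"]; v,u=np.nonzero((z>0) if mask is None else (mask&(z>0)))
    dx,dy=u-p["cx"],v-p["cy"]; r=np.hypot(dx,dy)+1e-9; th=r/p["fx"]; Z=z[v,u]; k=Z*np.tan(th)/r
    c=(p["mount"]@np.stack([dx*k,dy*k,Z,np.ones_like(Z)]))[:3].T
    return R.from_euler('xyz',o["tcp_rot"]).apply(c)+o["tool_pos"],u,v
def wcap():
    o=bot.get_obs(); p=bot.capture("wrist"); return p,o
E
python3 - <<'E'
from w import *
p,o=wcap(); c,u,v=wcloud(p,o); cv2.imwrite("pics/w2.png",p["img"])
b=c[(np.hypot(c[:,0]-475,c[:,1]+287)<35)&(c[:,2]>45)&(c[:,2]<95)]
s=least_squares(lambda q:np.linalg.norm(b-q,axis=1)-30,[472,-290,52],loss='soft_l1'); print(len(b),s.x,np.abs(s.fun).mean())
print(o["tool_pos"])
E
python3 to.py 475 -287 36
```

```text
3261 [ 475.0531597  -287.21976401   50.96780412] 0.42703470496914947
[ 467.64661444 -276.84409396  226.17842692]
t 3.95 pos [ 467.5 -274.1  226.1] shift mm [-11.1  10.  190.1] closing deg -11.59 x deg 78.41 tilt [-5.e-04  3.e-04 -1.e+00] w 77.7 F [ 0.3 -0.  -0.4] 0.0 q [-0.67  0.37  1.48 -0.    1.29 -0.47]
```

View pics/w2.png

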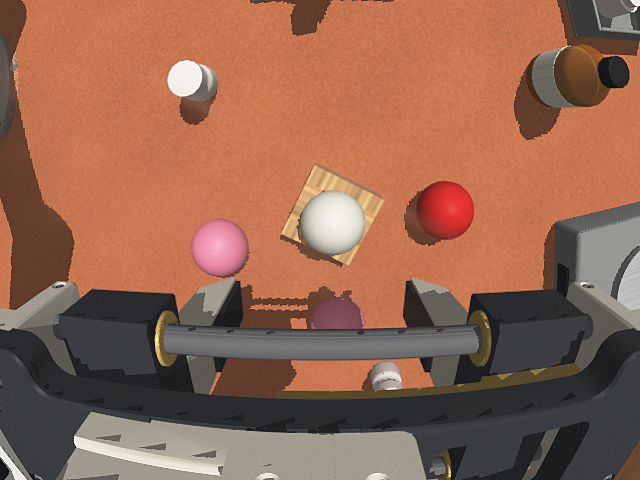

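The wrist view shows the white ball at (333,223) on its cork stand. Pink balls are at (220,247) and (338,315), and the red one is at (445,210). The fingers straddle along the image row, clear of these. Its position agrees with the top and side cameras: (475, -287).

Call:
apply_moves(
  motion="-0.011 0.010 0 0; 0 0 0.03 0; 0 0 0.03 0; 0 0 0.03 0; 0 0 0.025 0; 0 0 0 0; 0 0 0 0",
)

```text
time: 4.82
tool_pos: [476.5, -284.7, 112.8]
tcp_rot: [3.14, 0.001, 1.373]
contact_force: [0.0, -0.2, -0.3]
grip_width: 78.1
finger_force: 0.0
```

```bash
python3 to.py 475 -287 36
```

```text
t 4.83 pos [ 476.5 -284.7  112.8] shift mm [-2.5 -1.1 76.8] closing deg -11.31 x deg 78.69 tilt [ 0.0014 -0.001  -1.    ] w 78.1 F [ 0.  -0.2 -0.3] 0.0 q [-0.68  0.51  1.6   0.    1.03 -0.48]
```

Call:
apply_moves(
  motion="-0.0025 -0.001 0 0; 0 0 0.025 0; 0 0 0.022 0; 0 0 0.017 0; 0 0 0.012 0; 0 0 0 0",
)

```text
time: 5.58
tool_pos: [474.0, -286.9, 35.5]
tcp_rot: [-3.141, -0.0, 1.372]
contact_force: [0.1, 0.4, 0.8]
grip_width: 77.8
finger_force: 0.0
```

Call:
apply_moves(
  motion="0 0 0 0; 0 0 0 0; 0 0 0 0; 0 0 0 0",
  fingers=0.0,
)

```text
time: 6.08
tool_pos: [474.6, -287.2, 36.3]
tcp_rot: [3.14, 0.001, 1.372]
contact_force: [0.7, -0.0, 2.6]
grip_width: 58.9
finger_force: 30.0
```

Call:
apply_moves(
  motion="0 0 -0.01 0; 0 0 -0.02 0; 0 0 -0.03 0; 0 0 -0.035 0; 0 0 -0.035 0; 0 0 -0.02 0; 0 0 -0.01 0; 0 0 0 0",
  fingers=-0.2,
)

```text
time: 7.08
tool_pos: [473.9, -286.8, 195.8]
tcp_rot: [-3.142, -0.0, 1.372]
contact_force: [-0.4, 0.4, -3.7]
grip_width: 58.8
finger_force: 30.0
```

```bash
python3 to.py 528.5 30 196
```

```text
t 7.08 pos [ 473.9 -286.8  195.8] shift mm [ 3.214e+02 -9.000e+00 -2.000e-01] closing deg -11.37 x deg 78.63 tilt [-0.e+00  1.e-04 -1.e+00] w 58.8 F [-0.4  0.4 -3.7] 29.999438524246216 q [-0.68  0.42  1.49  0.    1.23 -0.48]
```

Call:
apply_moves(
  motion="0.01 0 0 0; 0.025 -0.001 0 0; 0.04 -0.002 0 0; 0.045 -0.002 0 0; 0.04 -0.002 0 0; 0.025 -0.001 0 0; 0.015 -0.001 0 0; 0 0 0 0",
)

```text
time: 8.07
tool_pos: [504.5, -88.3, 195.2]
tcp_rot: [-3.14, -0.0, 1.374]
contact_force: [-0.5, -0.6, -2.8]
grip_width: 58.5
finger_force: 30.0
```

```bash
cat > jar.py <<'E'
from w import *
def jar(p,o,save=None):
    c,u,v=wcloud(p,o); hsv=cv2.cvtColor(p["img"],cv2.COLOR_BGR2HSV)[v,u].astype(int)
    if save: cv2.imwrite(save,p["img"])
    m=np.hypot(c[:,0]-528.5,c[:,1]-30)<105
    r=m&(abs(c[:,2]-80)<3)&(hsv[:,1]<90); q=c[r]
    s=least_squares(lambda t:np.hypot(q[:,0]-t[0],q[:,1]-t[1])-63,[528,30],loss='soft_l1')
    print("rim",r.sum(),s.x.round(1),np.abs(s.fun).mean().round(2))
    B=[]
    for sg in (1,-1):
        e0=np.array([528.5,30])+sg*76*np.array([.198,.98])
        k=(np.hypot(c[:,0]-e0[0],c[:,1]-e0[1])<22)&(c[:,2]>92)&(c[:,2]<120)&(hsv[:,1]>70)
        b=c[k]
        if k.sum()<30: print("bush",sg,k.sum()); continue
        def f(t):
            a=np.radians(78.6); d=b[:,:2]-t[:2]; lat=d@[np.sin(a),-np.cos(a)]
            return np.hypot(lat,b[:,2]-t[2])-13
        def g(t): # lateral/height fit, x of e0 + lat
            a=np.radians(78.6); n=np.array([np.sin(a),-np.cos(a)]); lat=(b[:,:2]-e0)@n
            return np.hypot(lat-t[0],b[:,2]-t[1])-13
        s2=least_squares(g,[0,100],loss='soft_l1'); a=np.radians(78.6)
        al=(b[:,:2]-e0)@[np.cos(a),np.sin(a)]
        ctr=e0+s2.x[0]*np.array([np.sin(a),-np.cos(a)])+np.percentile(al,[3,97]).mean()*np.array([np.cos(a),np.sin(a)])
        print("bush",sg,k.sum(),"ctr",ctr.round(1),"z",s2.x[1].round(1),"res",np.abs(s2.fun).mean().round(2),"al",np.percentile(al,[3,97]).round(1),"top",np.percentile(b[:,2],98).round(1)); B.append(ctr)
    if len(B)==2: d=B[0]-B[1]; print("axis deg",np.degrees(np.arctan2(d[1],d[0])).round(2),"len",np.hypot(*d).round(1),"mid",((B[0]+B[1])/2).round(1))
if __name__=="__main__":
    p,o=wcap(); jar(p,o,"pics/w3.png")
E
python3 jar.py; python3 to.py 528.5 30 196
```

```text
rim 3543 [529.3  28.9] 1.58
bush 1 0
bush -1 942 ctr [515.1 -45. ] z 99.1 res 0.71 al [-7.8  7.5] top 113.0
t 8.12 pos [504.5 -89.1 195.3] shift mm [ 1.215e+02  1.000e-01 -7.000e-01] closing deg -11.33 x deg 78.67 tilt [-7.e-04 -1.e-04 -1.e+00] w 58.4 F [-0.4 -0.3 -3.6] 29.999636113643646 q [-0.32  0.35  1.61 -0.    1.19 -0.13]
```

View pics/w3.png

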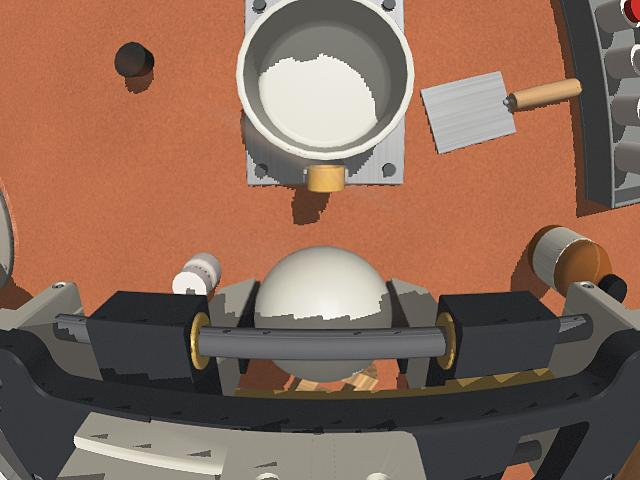

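The ball is held at (320,310). The jar lies straight ahead with its centre at (326,75), and the near bushing is at (326,178).

Call:
apply_moves(
  motion="0.01 0 0 0; 0.025 0 0 0; 0.03 0 0 0; 0.03 0 0 0; 0.018 0 0 0; 0.0085 0 0 0; 0 0 0 0; 0 0 0 0",
)

```text
time: 9.12
tool_pos: [528.6, 29.3, 195.7]
tcp_rot: [-3.141, 0.0, 1.372]
contact_force: [1.1, 0.0, -2.8]
grip_width: 58.8
finger_force: 30.0
```

```bash
python3 to.py 529 29.5 30
```

```text
t 9.12 pos [528.6  29.3 195.7] shift mm [  0.4   0.4 165.7] closing deg -11.41 x deg 78.59 tilt [-2.e-04 -2.e-04 -1.e+00] w 58.8 F [ 1.1  0.  -2.8] 29.999431371688843 q [-0.09  0.38  1.56 -0.    1.2   0.11]
```

Call:
apply_moves(
  motion="0 0 0.015 0; 0 0 0.03 0; 0 0 0.035 0; 0 0 0.03 0; 0 0 0.025 0; 0 0 0.015 0; 0 0 0.008 0; 0 0 0 0",
)

```text
time: 10.12
tool_pos: [528.6, 29.9, 37.6]
tcp_rot: [-3.141, -0.0, 1.372]
contact_force: [0.5, -0.6, -2.6]
grip_width: 58.8
finger_force: 30.0
```

Call:
apply_moves(
  motion="0 0 0.004 0; 0 0 0.003 0; 0 0 0.002 0; 0 0 0 0; 0 0 0 0",
)

```text
time: 10.75
tool_pos: [528.7, 30.1, 28.8]
tcp_rot: [3.141, -0.0, 1.372]
contact_force: [-0.5, -0.1, -3.0]
grip_width: 58.8
finger_force: 30.0
```

Call:
apply_moves(
  motion="0 0 0.0015 0; 0 0 0.001 0; 0 0 0 0; 0 0 0 0",
)

```text
time: 11.25
tool_pos: [528.6, 30.0, 26.2]
tcp_rot: [-3.142, -0.0, 1.372]
contact_force: [-0.0, 0.6, -3.1]
grip_width: 58.9
finger_force: 30.0
```

Call:
apply_moves(
  motion="0 0 0.001 0; 0 0 0 0; 0 0 0 0",
)

```text
time: 11.62
tool_pos: [528.7, 30.1, 25.2]
tcp_rot: [3.142, -0.0, 1.372]
contact_force: [0.1, 0.3, -2.4]
grip_width: 58.5
finger_force: 30.0
```

Call:
apply_moves(
  motion="0 0 0.001 0; 0 0 0 0; 0 0 0 0",
)

```text
time: 12.0
tool_pos: [528.8, 30.1, 24.5]
tcp_rot: [3.141, -0.0, 1.372]
contact_force: [-0.7, 1.0, 1.9]
grip_width: 58.9
finger_force: 30.0
```

Call:
apply_moves(
  motion="0 0 0.0007 0; 0 0 0 0; 0 0 0 0",
)

```text
time: 12.38
tool_pos: [528.8, 30.1, 24.3]
tcp_rot: [3.141, -0.0, 1.372]
contact_force: [-2.1, 0.1, 8.7]
grip_width: 59.0
finger_force: 30.0
```

Call:
apply_moves(
  motion="0 0 0 0; 0 0 0 0; 0 0 0 0; 0 0 0 0",
  fingers=0.5,
)

```text
time: 12.88
tool_pos: [528.7, 30.0, 23.4]
tcp_rot: [-3.141, -0.0, 1.372]
contact_force: [-0.8, 0.3, -0.5]
grip_width: 68.8
finger_force: 0.0
```

Call:
apply_moves(
  motion="0 0 -0.01 0; 0 0 -0.02 0; 0 0 -0.035 0; 0 0 -0.04 0; 0 0 -0.04 0; 0 0 -0.04 0; 0 0 -0.02 0; 0 0 0 0",
)

```text
time: 13.88
tool_pos: [529.4, 30.0, 230.6]
tcp_rot: [3.137, -0.001, 1.372]
contact_force: [0.0, 0.3, -0.9]
grip_width: 68.8
finger_force: 0.0
```

```bash
python3 fit.py; python3 jar.py
python3 - <<'E'
from h import *
p=bot.capture("side")
for d in bot.cut_out(p,"ball_center")[:5]:
    c,_,_=cloud(p,d["pixels"]); print(round(d["p"],2),np.median(c,0).round(),len(c))
E
```

```text
top ball 0 [ 472. -290.   52.] nan
rim 6 [527.9  34.4] 1.18 80.4
rim 3071 [529.6  29.3] 1.78
bush 1 680 ctr [543.8 103.5] z 99.1 res 0.51 al [-8.3  6.5] top 113.2
bush -1 688 ctr [515.2 -44.9] z 99.2 res 1.55 al [-7.7  7.6] top 112.7
axis deg 79.11 len 151.1 mid [529.5  29.3]
0.92 [521.  20.  61.] 355
0.78 [ 579. -311.   49.] 610
0.71 [514.   1.  29.] 3825
0.7 [ 349. -304.   51.] 673
0.56 [ 450. -414.   51.] 696fit.py:9: RuntimeWarning: Mean of empty slice.
  print(n,"ball",m.sum(),s.x.round(1),np.abs(s.fun).mean().round(2))
  ret = ret.dtype.type(ret / rcount)
  return _methods._mean(a, axis=axis, dtype=dtype,
  ret = um.true_divide(
Traceback (most recent call last):
  File "fit.py", line 29, in <module>
    for n in("top","side"): fits(n)
                            ~~~~^^^
  File "fit.py", line 18, in fits
    k=br&((c[:,1]-ce[1])*sg>40); print("bush",sg,k.sum(),np.median(c[k],0).round(1),c[k].min(0).round(1),c[k].max(0).round(1))
                                                                                    ~~~~~~~~^^^
ValueError: zero-size array to reduction operation minimum which has no identity
```

The ball is down in the jar. Next I go to the rod and look with the wrist camera.

```bash
python3 to.py 490 140 230
```

```text
t 14.07 pos [528.   30.1 227.3] shift mm [100.3 -58.9  -2.6] closing deg -11.37 x deg 78.63 tilt [-2.3e-03  3.0e-04 -1.0e+00] w 68.8 F [-0.3  0.5 -0. ] 0.0 q [-0.09  0.35  1.51  0.    1.28  0.11]
```

Call:
apply_moves(
  motion="0.02 -0.012 0 0; 0.03 -0.018 0 0; 0.03 -0.018 0 0; 0.02 -0.011 0 0; 0 0 0 0; 0 0 0 0",
)

```text
time: 14.82
tool_pos: [490.5, 139.2, 227.9]
tcp_rot: [-3.141, 0.001, 1.372]
contact_force: [1.1, 0.1, -0.3]
grip_width: 68.9
finger_force: 0.0
```

```bash
cat > rod.py <<'E'
from w import *
def rod(p,o,save=None):
    c,u,v=wcloud(p,o); hsv=cv2.cvtColor(p["img"],cv2.COLOR_BGR2HSV)[v,u].astype(int)
    if save: cv2.imwrite(save,p["img"])
    a=np.radians(-8.25); d=np.array([np.cos(a),np.sin(a)]); n=np.array([-d[1],d[0]]); h0=np.array([418,262])
    t=(c[:,:2]-h0)@d; s=(c[:,:2]-h0)@n
    near=(abs(s)<16)&(c[:,2]>40)&(c[:,2]<62)
    bar=near&(t>35)&(t<240)&(hsv[:,1]<70)&(hsv[:,2]>80)&(c[:,2]>43); f=np.polyfit(t[bar],s[bar],1)
    print("bar",bar.sum(),"angle",(-8.25+np.degrees(f[0])).round(2),"lat at handle",f[1].round(2),"t",np.percentile(t[bar],[1,99.5]).round(1),"ztop",np.percentile(c[bar,2],90).round(1))
    h=near&(t>-40)&(t<40)&(hsv[:,2]<70)&(c[:,2]>52); print("handle",h.sum(),"t",np.percentile(t[h],[1,99]).round(1),"s",np.percentile(s[h],[2,98]).round(1),"z",np.median(c[h,2]).round(1))
    tc=np.percentile(t[h],[1,99]).mean(); print("centre",(h0+tc*d+(f[1]+f[0]*tc)*n).round(1),"tip",(h0+np.percentile(t[bar],99.5)*d+np.polyval(f,227)*n).round(1))
p,o=wcap(); rod(p,o,"pics/w4.png"); print(o["tool_pos"])
E
python3 rod.py; python3 to.py 418 262 150
```

```text
bar 2576 angle -8.22 lat at handle 2.39 t [ 36.7 225.8] ztop 50.9
handle 835 t [-18.5  23.6] s [-7.8 12.8] z 55.4
centre [420.9 264. ] tip [641.9 232.1]
[490.52348347 139.17962352 227.89431   ]
t 14.88 pos [490.7 139.  228. ] shift mm [106.3 -95.5  78.1] closing deg -11.4 x deg 78.6 tilt [-7.e-04 -3.e-04 -1.e+00] w 68.6 F [ 0.2 -0.4 -0.3] 0.0 q [ 0.13  0.31  1.56 -0.    1.27  0.32]
```

View pics/w4.png

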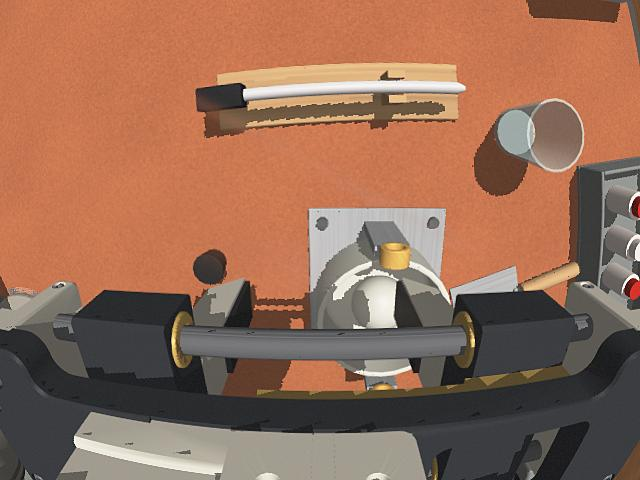

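The handle is at (221,96), the tip at (464,88), and the ball is in the jar at (375,300). The handle centre comes out near (418.5, 264), at -8.2°.

Call:
apply_moves(
  motion="0 0 0 -10.4; 0 0 0 -10.4; 0 0 0 -10.4; 0 0 0 -10.4; 0 0 0 -10.4; 0 0 0 -10.4; 0 0 0 -10.4; 0 0 0 -10.4",
  fingers=0.0,
)

```text
time: 15.88
tool_pos: [490.8, 138.7, 228.3]
tcp_rot: [-3.141, -0.0, 2.829]
contact_force: [0.1, -0.2, 0.2]
grip_width: 45.8
finger_force: 0.0
```

Call:
apply_moves(
  motion="0 0 0 -10; 0 0 0 0; 0 0 0 0",
)

```text
time: 16.25
tool_pos: [490.7, 139.2, 228.4]
tcp_rot: [3.142, -0.0, 2.995]
contact_force: [0.2, -0.6, 0.2]
grip_width: 46.1
finger_force: 0.0
```

```bash
python3 to.py 418.5 264.2 90
```

```text
t 16.25 pos [490.7 139.2 228.4] shift mm [ 89.7 113.1 138.4] closing deg 81.59 x deg 171.59 tilt [-1.e-04  0.e+00 -1.e+00] w 46.1 F [ 0.2 -0.6  0.2] 0.0 q [ 0.13  0.31  1.56  0.    1.27 -1.3 ]
```

Call:
apply_moves(
  motion="0.015 0.02 0 -0.2; 0.025 0.031 0 0; 0.025 0.031 0 0; 0.0247 0.0311 0 0; 0 0 0.03 0; 0 0 0.04 0; 0 0 0.03 0; 0 0 0.01 0",
)

```text
time: 17.25
tool_pos: [416.7, 263.7, 117.0]
tcp_rot: [-3.14, -0.003, 3.0]
contact_force: [0.7, -0.4, -0.2]
grip_width: 46.0
finger_force: 0.0
```

Call:
apply_moves(
  motion="0 0 0 0; 0 0 0 0",
)

```text
time: 17.5
tool_pos: [418.3, 264.5, 119.7]
tcp_rot: [3.14, 0.002, 3.002]
contact_force: [-0.8, -0.1, -0.7]
grip_width: 45.9
finger_force: 0.0
```

```bash
python3 to.py 418.5 264.2 26; python3 rod.py
```

```text
t 17.5 pos [418.3 264.5 119.7] shift mm [-0.1 -0.4 93.7] closing deg 81.99 x deg 171.99 tilt [ 0.0021  0.001  -1.    ] w 45.9 F [-0.8 -0.1 -0.7] 0.0 q [ 0.41  0.4   1.76  0.    0.98 -1.02]
bar 928 angle -8.27 lat at handle 3.11 t [ 35.5 116.3] ztop 50.6
handle 1134 t [-20.3   2. ] s [-7.6 13. ] z 55.3
centre [409.4 266.4] tip [533.5 248.3]
[418.28246898 264.48485955 119.72446357]
```

View pics/w4.png

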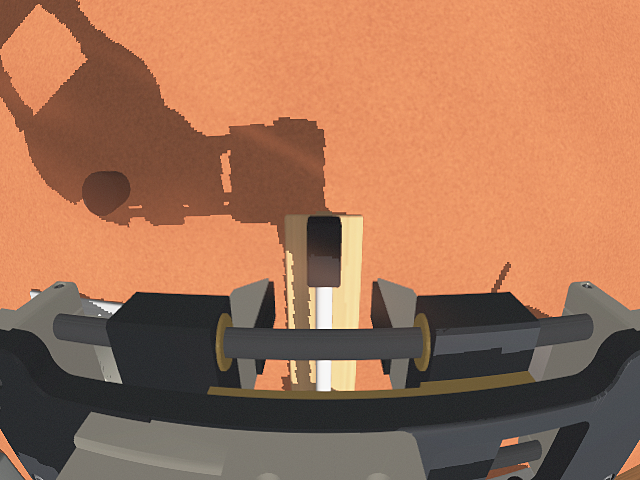

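The handle sits at (324,250), centred between the open fingers, over its narrow rib. I descend now.

Call:
apply_moves(
  motion="-0.0018 0 0.01 0; 0 0 0.02 0; 0 0 0.025 0; 0 0 0.02 0; 0 0 0.012 0; 0 0 0.006 0; 0 0 0 0; 0 0 0 0",
)

```text
time: 18.55
tool_pos: [419.6, 264.2, 26.1]
tcp_rot: [3.141, 0.001, 3.003]
contact_force: [0.1, -1.4, 0.6]
grip_width: 46.0
finger_force: 0.0
```

Call:
apply_moves(
  motion="0 0 0 0; 0 0 0 0; 0 0 0 0; 0 0 0 0",
  fingers=-0.8,
)

```text
time: 19.05
tool_pos: [419.3, 264.0, 25.7]
tcp_rot: [3.141, 0.0, 3.003]
contact_force: [-0.5, 0.1, 1.2]
grip_width: 22.0
finger_force: 30.0
```

Call:
apply_moves(
  motion="0 0 -0.008 0; 0 0 -0.015 0; 0 0 -0.025 0; 0 0 -0.035 0; 0 0 -0.035 0; 0 0 -0.025 0; 0 0 -0.01 0; 0 0 0 0",
)

```text
time: 20.05
tool_pos: [419.3, 264.0, 179.0]
tcp_rot: [3.141, 0.001, 3.003]
contact_force: [-0.9, -0.1, -0.9]
grip_width: 21.4
finger_force: 30.0
```

```bash
python3 - <<'E'
from h import *
print(bot.get_obs()["tool_pos"])
a=np.radians(78.85); d=np.array([np.cos(a),np.sin(a)]); print("start grip", np.array([529.3,29.4])+d*(84+40+227))
E
python3 to.py 597 374 180
```

```text
[419.26443606 263.97137082 179.01775804]
start grip [597.17575961 373.77462342]
t 20.05 pos [419.3 264.  179. ] shift mm [-160.8  133.6   -0.7] closing deg 82.03 x deg 172.03 tilt [ 1.e-03  5.e-04 -1.e+00] w 21.4 F [-0.9 -0.1 -0.9] 29.99941974878311 q [ 0.41  0.33  1.68  0.    1.13 -1.02]
```

Call:
apply_moves(
  motion="-0.015 0.0125 0 0; -0.03 0.025 0 0; -0.035 0.029 0 0; -0.035 0.029 0 0; -0.03 0.025 0 0; -0.0158 0.0131 0 0; 0 0 0 5; 0 0 0 8",
)

```text
time: 21.05
tool_pos: [596.5, 373.7, 175.8]
tcp_rot: [-3.139, -0.003, 2.772]
contact_force: [0.0, 0.5, -0.8]
grip_width: 21.8
finger_force: 30.0
```

Call:
apply_moves(
  motion="0 0 0 10; 0 0 0 10; 0 0 0 10; 0 0 0 10; 0 0 0 10; 0 0 0 10; 0 0 0 10; 0 0 0 7",
)

```text
time: 22.05
tool_pos: [596.4, 373.7, 176.3]
tcp_rot: [-3.139, 0.002, 1.427]
contact_force: [0.6, -0.0, -0.8]
grip_width: 21.5
finger_force: 30.0
```

Call:
apply_moves(
  motion="0 0 0 3.2; 0 0 0 0; 0 0 0 0; 0 0 0 0",
)

```text
time: 22.55
tool_pos: [596.9, 373.9, 178.1]
tcp_rot: [-3.141, 0.0, 1.377]
contact_force: [0.0, -0.1, -1.7]
grip_width: 21.6
finger_force: 30.0
```

```bash
python3 to.py 597.2 373.8 81;  python3 - <<'E'
from h import *
for n in("top","side"):
    p=bot.capture(n); cv2.imwrite(f"pics/{n}2.png",p["img"]); c,u,v=cloud(p)
    hsv=cv2.cvtColor(p["img"],cv2.COLOR_BGR2HSV)[v,u].astype(int)
    m=(c[:,0]>530)&(c[:,0]<610)&(c[:,1]>130)&(c[:,1]<345)&(c[:,2]>185)&(c[:,2]<215)
    w=c[m]; print(n,m.sum())
    if m.sum()>30:
        l=cv2.fitLine(w.astype(np.float32),cv2.DIST_HUBER,0,.01,.01).ravel(); d=l[:3]*(-np.sign(l[1]))
        t=(w-l[3:])@d; print("dir",np.degrees(np.arctan2(d[1],d[0])).round(2),"slope",d[2].round(4),"tip",(l[3:]+d*np.percentile(t,99.5)).round(1), "at y=200", (l[3:]+d*(200-l[4])/d[1]).round(1))
E
```

```text
t 22.55 pos [596.9 373.9 178.1] shift mm [-0.1  0.4 97.1] closing deg -11.13 x deg 78.87 tilt [-4.e-04 -2.e-04 -1.e+00] w 21.6 F [ 0.  -0.1 -1.7] 29.999379515647888 q [0.45 0.72 1.02 0.   1.41 0.65]
top 311
dir -101.2 slope 0.0006 tip [552.5 152.5 202.8] at y=200 [561.9 200.  202.8]
side 292
dir -100.93 slope -0.0058 tip [551.6 147.6 201.4] at y=200 [561.7 200.  201.7]
```

Call:
apply_moves(
  motion="0 0 0.01 0; 0 0 0.02 0; 0 0 0.025 0; 0 0 0.02 0; 0 0 0.012 0; 0 0 0.008 0; 0 0 0 0; 0 0 0 0",
)

```text
time: 23.65
tool_pos: [597.4, 374.2, 84.4]
tcp_rot: [3.14, -0.001, 1.376]
contact_force: [0.1, 0.2, -1.2]
grip_width: 21.7
finger_force: 30.0
```

```bash
cat > al.py <<'E'
from h import *
import sys
o=bot.get_obs(); print("t",o["time"],o["tool_pos"].round(1),"F",o["contact_force"].round(1),"fw",o["finger_force"])
for n in("top","side"):
    p=bot.capture(n); cv2.imwrite(f"pics/{n}{sys.argv[1]}.png",p["img"]); c,u,v=cloud(p)
    hsv=cv2.cvtColor(p["img"],cv2.COLOR_BGR2HSV)[v,u].astype(int)
    a=np.radians(78.85); d=np.array([np.cos(a),np.sin(a)]); nn=np.array([d[1],-d[0]])
    y=(c[:,:2]-[529.3,29.4])@d; x=(c[:,:2]-[529.3,29.4])@nn
    m=(abs(x)<12)&(y>108)&(y<310)&(c[:,2]>92)&(c[:,2]<112)
    if m.sum()>20:
        f=np.polyfit(y[m],x[m],1); g=np.polyfit(y[m],c[m,2],1)
        print(n,m.sum(),"rod x at y=100: %.2f slope %.4f  z %.2f slope %.4f ymin %.1f"%(np.polyval(f,100),f[0],np.polyval(g,100),g[0],np.percentile(y[m],.5)))
    for s in(1,-1):
        k=(abs(y-s*76)<12)&(abs(x)<20)&(c[:,2]>90)&(c[:,2]<120)
        r=least_squares(lambda t:np.hypot(x[k]-t[0],c[k,2]-t[1])-13,[0,100],loss='soft_l1') if k.sum()>10 else None
        if r: print("  bush",s,k.sum(),r.x.round(2),"x mid",np.percentile(x[k],[3,97]).mean().round(2),"top",np.percentile(c[k,2],90).round(1),"y",np.percentile(y[k],[3,97]).round(1))
E
sed -i '1a from scipy.optimize import least_squares' al.py; python3 al.py 3; python3 to.py 597.2 373.8 80.7
```

```text
t 23.65 [597.4 374.2  84.4] F [ 0.1  0.2 -1.2] fw 29.999317824840546
top 225 rod x at y=100: -0.49 slope -0.0005  z 106.76 slope 0.0087 ymin 125.3
  bush 1 54 [ -0.89 100.24] x mid -1.31 top 114.9 y [69.3 84.2]
  bush -1 55 [ -0.84 100.22] x mid -0.87 top 114.5 y [-82.4 -67.4]
side 238 rod x at y=100: -0.40 slope -0.0012  z 107.10 slope 0.0021 ymin 121.1
  bush 1 103 [ -0.4  100.87] x mid -0.04 top 112.6 y [64.5 81.4]
  bush -1 114 [  1.09 100.83] x mid -0.71 top 113.4 y [-86.4 -69.7]
t 23.75 pos [597.4 374.2  84.4] shift mm [-0.4 -0.1  3.7] closing deg -11.17 x deg 78.83 tilt [ 1.4e-03  7.0e-04 -1.0e+00] w 21.7 F [ 0.9  0.7 -1.2] 29.999263286590576 q [0.45 0.79 1.13 0.   1.21 0.65]
```

```bash
cat >> al.py <<'E'
    k=m&(y<320); 
    r=least_squares(lambda t:np.hypot(x[k]-t[0]-t[1]*(y[k]-150),c[k,2]-t[2]-t[3]*(y[k]-150))-6,[0,0,100,0],loss='soft_l1')
    print("  cyl x,z at y=130:",(r.x[0]-20*r.x[1]).round(2),(r.x[2]-20*r.x[3]).round(2),"slopes",r.x[[1,3]].round(4),"res",np.abs(r.fun).mean().round(2))
E
python3 al.py 4
```

```text
t 23.75 [597.4 374.2  84.4] F [ 0.9  0.7 -1.2] fw 29.999263286590576
top 218 rod x at y=100: -0.49 slope -0.0002  z 107.28 slope 0.0045 ymin 125.3
  bush 1 57 [-0.69 99.95] x mid -0.66 top 114.3 y [69.3 84.1]
  bush -1 53 [ -1.12 100.01] x mid -0.81 top 114.7 y [-82.6 -67.4]
  cyl x,z at y=130: -0.71 104.02 slopes [ 0.004  -0.0013] res 1.37
side 237 rod x at y=100: -0.59 slope -0.0011  z 106.55 slope 0.0054 ymin 121.7
  bush 1 108 [ -0.97 101.02] x mid -1.04 top 112.7 y [64.7 81.8]
  bush -1 116 [ -0.5  100.83] x mid -0.11 top 113.4 y [-86.8 -69.7]
  cyl x,z at y=130: 0.64 102.57 slopes [0.0001 0.0088] res 1.35
```

Call:
apply_moves(
  motion="-0.005 0 0.0032 0; -0.008 0 0 0; -0.008 0 0 0; -0.006 0 0 0; -0.003 0 0 0; 0 0 0 0; 0 0 0 0",
)

```text
time: 24.72
tool_pos: [591.2, 344.7, 80.4]
tcp_rot: [3.141, -0.0, 1.376]
contact_force: [-0.0, -0.4, -0.6]
grip_width: 21.7
finger_force: 30.0
```

```bash
python3 al.py 5; python3 to.py 589.5 336 80.9
python3 - <<'E'
import cv2,numpy as np
a=cv2.resize(cv2.imread("pics/top5.png")[200:300,230:350],(480,400),interpolation=2); b=cv2.resize(cv2.imread("pics/side5.png")[190:310,200:340],(467,400),interpolation=2)
cv2.imwrite("pics/m5.png",cv2.resize(np.hstack([a,b]),(790,334)))
E
```

```text
t 24.725 [591.2 344.7  80.4] F [-0.  -0.4 -0.6] fw 29.99935895204544
top 278 rod x at y=100: -0.88 slope 0.0010  z 104.37 slope -0.0000 ymin 109.9
  bush 1 54 [ -0.65 100.47] x mid -0.62 top 115.2 y [69.  84.1]
  bush -1 54 [ 0.57 99.96] x mid -0.02 top 115.0 y [-82.5 -67.4]
  cyl x,z at y=130: -1.04 100.79 slopes [ 0.0027 -0.0016] res 1.72
side 298 rod x at y=100: -0.86 slope -0.0024  z 103.41 slope 0.0051 ymin 110.2
  bush 1 102 [  0.42 102.3 ] x mid 0.06 top 114.1 y [65.5 80. ]
  bush -1 118 [4.0000e-02 1.0155e+02] x mid -0.5 top 114.1 y [-86.7 -70.6]
  cyl x,z at y=130: 0.39 99.51 slopes [-0.0057  0.0124] res 1.73
t 24.82 pos [591.2 344.8  80.3] shift mm [-9.   0.1 -0.6] closing deg -11.15 x deg 78.85 tilt [ 1.e-04  2.e-04 -1.e+00] w 21.6 F [ 0.4 -0.4 -1.7] 29.99934732913971 q [0.42 0.76 1.21 0.   1.17 0.61]
```

View pics/m5.png

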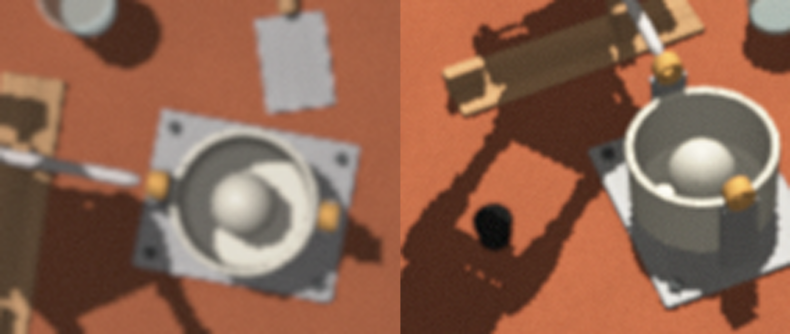

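The rod tip stands right in front of the near bushing and in line with it (left pane (140,180), right pane (665,60)), and the ball lies in the jar. I insert slowly, watching the forces.

Call:
apply_moves(
  motion="-0.003 0 -0.0007 0; -0.005 0 0 0; -0.005 0 0 0; -0.004 0 0 0; -0.003 0 0 0; -0.002 0 0 0; 0 0 0 0",
)

```text
time: 25.7
tool_pos: [587.0, 322.9, 81.1]
tcp_rot: [3.142, -0.0, 1.376]
contact_force: [-1.0, 0.2, -0.8]
grip_width: 22.0
finger_force: 30.0
```

Call:
apply_moves(
  motion="-0.003 0 0 0; -0.003 0 0 0; -0.003 0 0 0; -0.002 0 0 0; 0 0 0 0",
)

```text
time: 26.32
tool_pos: [584.8, 312.0, 81.1]
tcp_rot: [3.142, -0.0, 1.376]
contact_force: [0.1, 0.9, -1.6]
grip_width: 22.0
finger_force: 30.0
```

Call:
apply_moves(
  motion="-0.005 0 0 0; -0.008 0 0 0; -0.01 0 0 0; -0.01 0 0 0; -0.01 0 0 0; -0.007 0 0 0; 0 0 0 0; 0 0 0 0",
)

```text
time: 27.32
tool_pos: [575.2, 263.3, 81.1]
tcp_rot: [3.141, -0.0, 1.376]
contact_force: [0.3, 0.2, -1.2]
grip_width: 21.7
finger_force: 30.0
```

```bash
cat > in.py <<'E'
from h import *
from scipy.optimize import least_squares
o=bot.get_obs(); print("t",o["time"],o["tool_pos"].round(1),"F",o["contact_force"].round(1),"M",o["moment"].round(2))
a=np.radians(78.85); d=np.array([np.cos(a),np.sin(a)]); nn=np.array([d[1],-d[0]])
g=o["tool_pos"][:2]-[529.3,29.4]; print("grip y %.1f x %.1f tip y %.1f"%(g@d,g@nn,g@d-227))
for n in("top","side"):
    p=bot.capture(n); cv2.imwrite(f"pics/{n}in.png",p["img"]); c,u,v=cloud(p)
    y=(c[:,:2]-[529.3,29.4])@d; x=(c[:,:2]-[529.3,29.4])@nn
    for lo,hi in((-60,60),(95,150),(-115,-90)):
        m=(abs(x)<14)&(y>lo)&(y<hi)&(c[:,2]>91)&(c[:,2]<112)
        if m.sum()>4: print(n,(lo,hi),m.sum(),"x %.2f z %.2f ymin %.1f"%(x[m].mean(),c[m,2].mean(),y[m].min()))
    for s in(1,-1):
        k=(abs(y-s*76)<9)&(abs(x)<20)&(c[:,2]>92)&(c[:,2]<120); print("  bush",s,k.sum(),"x %.2f top %.1f"%(np.percentile(x[k],[3,97]).mean(),np.percentile(c[k,2],90)))
E
python3 in.py
```

```text
t 27.325 [575.2 263.3  81.1] F [ 0.3  0.2 -1.2] M [-0.02  0.07  0.07]
grip y 238.4 x -0.2 tip y 11.4
top (-60, 60) 68 x -1.00 z 104.96 ymin 11.3
top (95, 150) 74 x -0.76 z 104.91 ymin 96.3
  bush 1 55 x -0.56 top 114.4
  bush -1 51 x -0.53 top 115.1
side (-60, 60) 87 x -0.77 z 103.75 ymin 9.1
side (95, 150) 78 x -0.99 z 104.59 ymin 97.0
  bush 1 71 x -0.35 top 113.9
  bush -1 96 x -0.88 top 113.4
```

Aligned, with the tip at y≈11 and no contact. I continue toward the far bushing.

Call:
apply_moves(
  motion="-0.006 0 0 0; -0.01 0 0 0; -0.012 0 0 0; -0.012 0 0 0; -0.012 0 0 0; -0.009 0 0 0; -0.004 0 0 0; 0 0 0 0",
)

```text
time: 28.42
tool_pos: [562.6, 199.2, 81.1]
tcp_rot: [3.141, -0.0, 1.376]
contact_force: [-0.1, 1.4, -1.6]
grip_width: 21.5
finger_force: 30.0
```

Call:
apply_moves(
  motion="-0.003 0 0 0; -0.003 0 0 0; -0.003 0 0 0; -0.003 0 0 0; -0.002 0 0 0; 0 0 0 0",
)

```text
time: 29.18
tool_pos: [559.8, 185.5, 81.0]
tcp_rot: [3.142, -0.0, 1.376]
contact_force: [-0.6, -0.1, -1.2]
grip_width: 22.0
finger_force: 30.0
```

```bash
python3 in.py
```

```text
t 29.175 [559.8 185.5  81. ] F [-0.6 -0.1 -1.2] M [ 0.01  0.08 -0.02]
grip y 159.0 x -0.3 tip y -68.0
top (-60, 60) 164 x -0.98 z 104.70 ymin -59.5
top (95, 150) 45 x -0.80 z 105.27 ymin 95.0
  bush 1 55 x -0.49 top 114.7
  bush -1 51 x 0.10 top 113.0
side (-60, 60) 203 x -1.11 z 104.79 ymin -59.9
side (95, 150) 126 x -1.78 z 104.92 ymin 95.7
  bush 1 72 x -0.59 top 113.4
  bush -1 93 x -0.23 top 113.2
```

Call:
apply_moves(
  motion="-0.003 0 0 0; -0.003 0 0 0; -0.003 0 0 0; -0.003 0 0 0; -0.002 0 0 0; 0 0 0 0; 0 0 0 0",
)

```text
time: 30.15
tool_pos: [557.1, 171.9, 81.0]
tcp_rot: [3.142, -0.0, 1.376]
contact_force: [0.5, 0.4, -0.9]
grip_width: 21.7
finger_force: 30.0
```

Call:
apply_moves(
  motion="-0.003 0 0 0; -0.003 0 0 0; -0.003 0 0 0; -0.003 0 0 0; -0.003 0 0 0; 0 0 0 0; 0 0 0 0; 0 0 0 0",
)

```text
time: 31.15
tool_pos: [554.2, 157.2, 81.0]
tcp_rot: [3.142, -0.0, 1.376]
contact_force: [-0.7, -0.2, -1.3]
grip_width: 22.0
finger_force: 30.0
```

```bash
python3 in.py
python3 - <<'E'
import cv2,numpy as np
a=cv2.resize(cv2.imread("pics/topin.png")[210:310,240:360],(480,400),interpolation=2); b=cv2.resize(cv2.imread("pics/sidein.png")[190:310,220:360],(467,400),interpolation=2)
cv2.imwrite("pics/m6.png",cv2.resize(np.hstack([a,b]),(790,334)))
E
```

```text
t 31.15 [554.2 157.2  81. ] F [-0.7 -0.2 -1.3] M [-0.01  0.   -0.02]
grip y 130.3 x -0.3 tip y -96.7
top (-60, 60) 166 x -1.00 z 105.04 ymin -59.5
top (-115, -90) 7 x -1.70 z 103.21 ymin -96.2
  bush 1 54 x -0.87 top 114.9
  bush -1 55 x -0.74 top 113.9
side (-60, 60) 208 x -0.92 z 104.54 ymin -59.9
side (95, 150) 103 x -1.16 z 106.59 ymin 95.5
side (-115, -90) 19 x 0.05 z 102.46 ymin -101.4
  bush 1 61 x -0.30 top 113.9
  bush -1 78 x -0.30 top 114.0
```

View pics/m6.png

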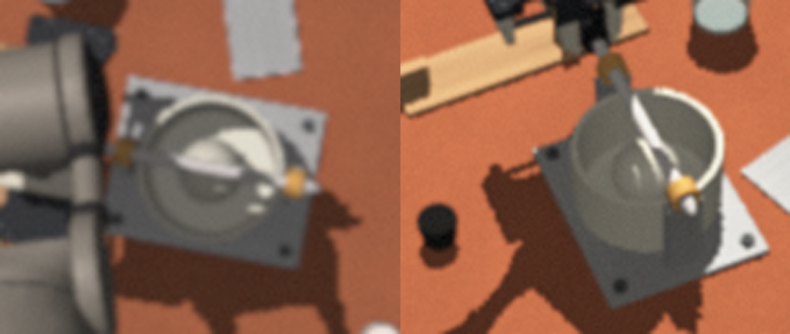

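The rod passes through both bushings. Its tip stands out beyond the far one (left pane (315,188), right pane (690,205)), with the ball below it in the jar, the grip firm and the forces near zero. I'm handing the job in.

```bash
python3 -c "
from plant import bot
print(bot.close_job())"
```

```text
the job is handed in; nothing more can be done
None
```

I lowered the ball to the jar floor and let it go, then threaded the rod through both bushings until its tip stood about 10 mm beyond the far one. I handed the job in at about 31 s with the rod still gripped and contact forces near zero; no verdict was returned.

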